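# Fetch the top parts tier from behind the jug, bottle and spray can

### The job

Move the grey jug, the glass bottle and the spray can out of the way onto the rubber mat, then give the top tier of the twist-lock parts tower behind and between them about a sixth of a turn to unlock it, lift it off and stand it in the middle of the steel parts dish, leaving the lower tiers standing where they are. After that put the jug, the bottle and the spray can back, each upright exactly where it stood at the start. Leave the oil filter, the funnel and the wiper arm alone.

Things in the scene. Friction and masses are not known exactly. Their poses are not given: they have to be found in the camera images.
- jug: Loose closed grey plastic jug, 0.3 to 0.6 kg: body 100 x 90 mm (x, y), 165 mm high, shoulder narrowing to a neck, a carrying loop on its +x side up to 216 mm; on its vertical axis a round black screw cap 42 mm across, at 220 to 250 mm height, to grip from above. Origin: centre of the underside, z up.
- bottle: Loose upright amber glass bottle with a paper label, 0.3 to 0.55 kg: body 72 mm across up to 135 mm, neck 27 mm across from 200 mm, round steel cap 31 mm across from 224 to 250 mm height, to be gripped from above. Origin: centre of the underside, z up.
- spray_can: Loose upright metal spray can, 0.2 to 0.4 kg: 65 mm across up to 165 mm, round black cap 52 mm across from 180 to 220 mm height, to be gripped from above. Origin: centre of the underside, z up.
- top_tier: Loose closed white round jar, 61 mm across, 58 mm high, grey lid, 0.12 kg, top of the tower. Three lugs in its hollow foot are caught under lugs on the tower's neck; turned 60 (45 to 75) degrees either way from its start it lifts straight off, else it drags the tower up. Turns freely, 2 mm play. Origin: centre of the underside, z up, at 88 mm height at the start.
- tower: Loose lower part of the tower, 0.7 kg, not to be moved: two white tiers 60 mm across on a grey foot 72 mm across; shoulder at 88 mm height with a 13 mm lugged neck on it. The three tall things stand about 105 mm from it, centre to centre: one on the robot's side, one on each side (+y, -y). Origin: centre of the underside, z up.
- mat: Fixed black ribbed rubber mat on the shelf, 270 x 300 mm (x, y) and 4 mm thick: the side area for the three tall things, with room for them 130 mm or more apart. Origin: centre of the underside, z up.
- dish: Fixed round steel parts dish, outside 100 mm across at the foot, 116 mm at the rim, 18 mm high, floor 3 mm thick, wall 3 mm. Origin: centre of the underside, z up.
- oil_filter: Loose bystander, leave alone: white canister oil filter 76 mm across, 82 mm high. Origin: centre of the underside.
- funnel: Loose bystander, leave alone: white funnel standing mouth down, 112 mm across at the mouth, spout up to 135 mm, hanging tab at its +x side. Origin: centre of the mouth on the shelf.
- wiper_arm: Loose bystander, leave alone: chrome wiper arm lying flat along its y axis, 410 mm long, 26 mm high. Origin: on the shelf near its middle.
Mind the look-alikes: they are no part of the job. Leave any turquoise or yellow look-alike of the top_tier alone. What is shaped like the jug but yellow is not meant.

How it is judged:
On the way, in this order (a step that is already met when the one before it is completed fails the run):
1. jug, bottle and spray can all stand released on the rubber mat (x of jug in the frame of mat between -0.135 and 0.135 m and y of jug in the frame of mat between -0.15 and 0.15 m and height (world z) of each of jug, bottle, spray_can below 0.012 m and angle between each of jug, bottle, spray_can's own z axis and vertical below 0.1 rad and linear speed of each of jug, bottle, spray_can below 0.03 m/s and contact force between the fingers and jug below 0.1 N and x of bottle in the frame of mat between -0.135 and 0.135 m and y of bottle in the frame of mat between -0.15 and 0.15 m and contact force between the fingers and bottle below 0.1 N and x of spray_can in the frame of mat between -0.135 and 0.135 m and y of spray_can in the frame of mat between -0.15 and 0.15 m and contact force between the fingers and spray_can below 0.1 N), for 0.2 s.
2. the top tier stands released in the middle of the dish (horizontal distance between top_tier and dish below 0.015 m and z of top_tier in the frame of dish below 0.01 m and angle between top_tier's own z axis and vertical below 0.1 rad and linear speed of top_tier below 0.03 m/s and contact force between the fingers and top_tier below 0.1 N), for 0.2 s.
At the end, for the whole second after the job is handed in: The top tier stands upright in the dish, within 15 mm of its centre; jug, bottle and spray can stand upright within 15 mm of where each stood at the start; the lower tiers stand within 15 mm of their start; all released and at rest (all of step 2 and distance of each of jug, bottle, spray_can, tower from where it was at the start of the episode below 0.015 m and angle between each of jug, bottle, spray_can's own z axis and vertical below 0.1 rad and linear speed of each of jug, bottle, spray_can, tower below 0.03 m/s and contact force between the fingers and jug below 0.1 N and contact force between the fingers and bottle below 0.1 N and contact force between the fingers and spray_can below 0.1 N and angle between tower's own z axis and vertical below 0.08 rad); the robot touches nothing.
It fails at once if a tall thing is tipped over (angle between any of jug, bottle, spray_can's own z axis and vertical above 0.6 rad).
It fails at once if the lower tiers are lifted off the shelf or tipped (height (world z) of tower above 0.02 m or angle between tower's own z axis and vertical above 0.4 rad).
It fails at once if the oil filter, funnel or wiper arm is pushed more than 20 mm (distance of any of oil_filter, funnel, wiper_arm from where it was at the start of the episode above 0.02 m).
It also fails if it takes over 144 s, if anything falls off the work surface, if the arm or the gripper's body presses on something with over 40 N, if the wrist force passes 120 N, or if a joint passes its speed limit or range.

### The arm

A 6-joint arm with a two-finger parallel gripper is mounted at the origin on the work surface. World frame = base frame: x ahead of the robot, y to its left, z up, the work surface at z = 0. Lengths are in m, angles in rad, forces in N, time in s.
With the tool pointing down it reaches from about 0.325 to 0.9 m from the base axis. Payload 6.1 kg.
Tool frame: the origin (TCP) lies on the front face of the gripper's body, between the roots of the fingers; the fingertips stand 70 mm ahead of it and the grasp point (between the pads) lies 51 mm ahead of it; z points along the fingers, y is the direction in which the jaws open and shut (so a half turn about z gives the same grasp; the last joint's range is limited). The gripper opens to 87 mm and grips with 3 to 60 N. Pads are 19 mm wide; open, the fingers measure 117 mm over their backs; the gripper's body (75 mm by 190 mm) begins 51 mm behind the grasp point.
Start: joints at [1.024, 0.22, 1.526, -0, 1.395, -0.126], TCP at [0.255, 0.57, 0.292] pointing down, gripper open.
Joint ranges: [-2.98, 2.98], [-0.91, 2.08], [0.09, 2.57], [-1.24, 4.39], [0.2, 2.65], [-2.68, 2.68]. Speed limits (rad/s): [2.57, 2.57, 3.01, 3.14, 3.14, 3.14].

### API

Orientations are given as a 3x3 rotation matrix whose columns are the frame's x, y, z axes.
In Python, from plant import ctrl, vision, workorder gives the robot as it stands.
- The arm moves only by the shell command python3 -m crank 'ROWS' [FORCE]. ROWS is JSON, one flat list of numbers, 5 for each row, row after row: the shift along the tool's x, y, z in mm, then the turn about the tool's z in degrees, then the opening, from 0 (shut) to 1 (fully open). A call has 1 to 10 rows; each row is the pose to reach, as a shift and turn from the pose measured when the call began, along the tool's axes at that moment; what a row does not reach only later rows make up. A row lasts 1/10 s, in which the tool goes at most 50 mm and 8.59 degrees, less where a joint would pass 70% of its speed; a pose out of reach is approached as far as the arm can. A call with a gripper value outside its range is refused whole. The fingers move at their own pace and stop on an object; FORCE is the grip in N (left out, the last holds). Time passes only in rows, so rows that repeat a pose let the fingers close. It gives the time, the measured TCP pose, the force and the opening at its end, in the units of the state.
- ctrl.state(): the state, without advancing time (a new reading comes with each control period).
- vision.camera(name): name is "scene" or "side" or "wrist"; returns the picture (384x512x3 uint8, red, green, blue); there is no depth.
- vision.camera_model(name): a dict with "vertical_fov" (degrees; the focal length in pixels is half the picture's height over the tangent of half this angle, whatever the lens; pixels are square), "cx", "cy" (the principal point, pixels), "eye" and "rotation" of the camera in the world. Camera axes: x right, y down, z forward; pixel columns grow to the right and rows downward; lengths in m; the calibration is good to about 2 mm. A picture is of the moment at which its call begins: read the wrist's pose just before it. camera_model takes no time and is no camera call; for the wrist camera it gives the pose at the moment of the call.
- workorder.close_job(): hands the job in, once; it reports no verdict.
The state is a dict: "time_s": time; "joints": joint angles; "qvel": joint speeds; "joint_torque": joint torques, N m; "tool_pos": TCP position; "orientation": TCP orientation; "ft_force": force on the tool from outside, world axes, zero at the start; "ft_torque": the same for the moment, N m; "width": finger opening in m.
Only numpy, scipy, OpenCV 4.12 (cv2) and the standard library are available. Lean on these libraries where they do the work, as an engineer would, in place of code of your own. Each camera call takes 0.05 s, during which the arm holds its last target. There are 200 camera calls.

## Working session

There is one attempt and no reset: what is moved stays moved. The work goes in short steps, Python scripts to look and compute and a shell command to move; the robot and the scene stay as the last step left them, time stands still between calls to the robot, and variables do not carry over. Pictures are saved under pics/ and viewed, on a budget of 14 in all, crops included, one or two more only if the job needs it, and the job is handed in when it is done.

```bash
ls; mkdir -p pics
python3 - <<'E'
from plant import ctrl, vision
import cv2
s=ctrl.state();print({k:s[k] for k in('time_s','tool_pos','orientation','width')})
for n in("scene","side"):
    im=vision.camera(n);cv2.imwrite(f'pics/{n}0.png',cv2.cvtColor(im,cv2.COLOR_RGB2BGR));print(n,vision.camera_model(n))
print(vision.camera_model("wrist"))
E
```

```text
pics
{'time_s': 0.0, 'tool_pos': array([0.25504017, 0.57005799, 0.29110603]), 'orientation': array([[-9.12777494e-01,  4.08455858e-01, -1.02903193e-03],
       [ 4.08457077e-01,  9.12775974e-01, -1.68439883e-03],
       [ 2.51273058e-04, -1.95779671e-03, -9.99998052e-01]]), 'width': 0.08705738500341853}
scene {'vertical_fov': 44.921264519097285, 'cx': 253.01709764131797, 'cy': 195.11475508627814, 'eye': array([ 1.46678038, -0.06937728,  0.88917842]), 'rotation': array([[ 0.08807203,  0.65722505, -0.74853093],
       [ 0.99610672, -0.05521489,  0.06872199],
       [ 0.00383575, -0.75166918, -0.65952918]])}
side {'vertical_fov': 57.386803528533115, 'cx': 254.98055053857706, 'cy': 192.7547934403879, 'eye': array([ 1.07045832, -0.54876485,  0.8756596 ]), 'rotation': array([[ 0.71199389,  0.50162024, -0.49136732],
       [ 0.70218344, -0.51038518,  0.49643266],
       [-0.00176593, -0.69848701, -0.71562055]])}
{'vertical_fov': 59.80701840080487, 'cx': 249.00291743795927, 'cy': 191.49206701567664, 'eye': array([0.18387073, 0.60237488, 0.38394245]), 'rotation': array([[ 0.40910423,  0.8745679 ,  0.26031657],
       [ 0.91248463, -0.39136633, -0.11918139],
       [-0.00235308,  0.28629248, -0.95813938]])}
```

View pics/scene0.png

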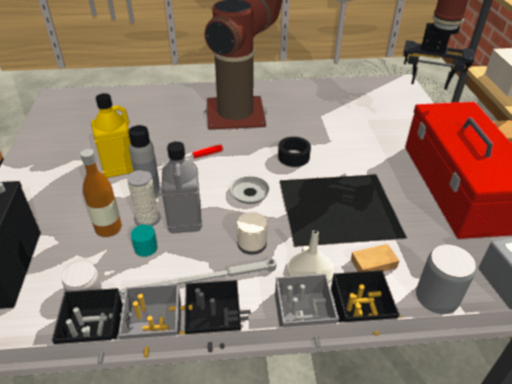

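View pics/side0.png

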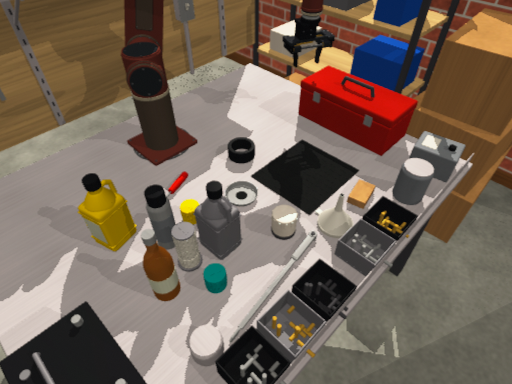

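Candidates in the scene view:
- **Jug:** grey at (182,190); the yellow jug at (112,140) is a look-alike.
- **Bottle:** amber, at (100,205).
- **Spray can:** at (143,160).
- **Tower:** white, at (145,198). The turquoise jar at (144,240) and the yellow jar (side view, 189,210) are look-alikes. The white canister at (252,230) is the oil filter.
- **Dish and mat:** dish at (249,190), mat at (340,208).

Next, enlarged crops.

Run:
```python
import cv2
a=cv2.imread('pics/scene0.png')[85:260,75:275];cv2.imwrite('pics/c1.png',cv2.resize(a,None,fx=3.4,fy=3.4,interpolation=cv2.INTER_CUBIC))
a=cv2.imread('pics/side0.png')[165:310,120:270];cv2.imwrite('pics/c2.png',cv2.resize(a,None,fx=4,fy=4,interpolation=cv2.INTER_CUBIC))
```

```text
(no output)
```

View pics/c1.png

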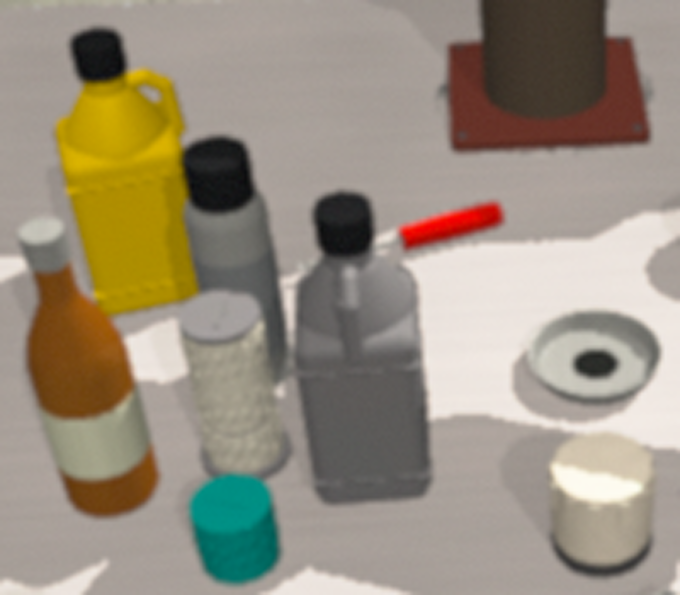

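View pics/c2.png

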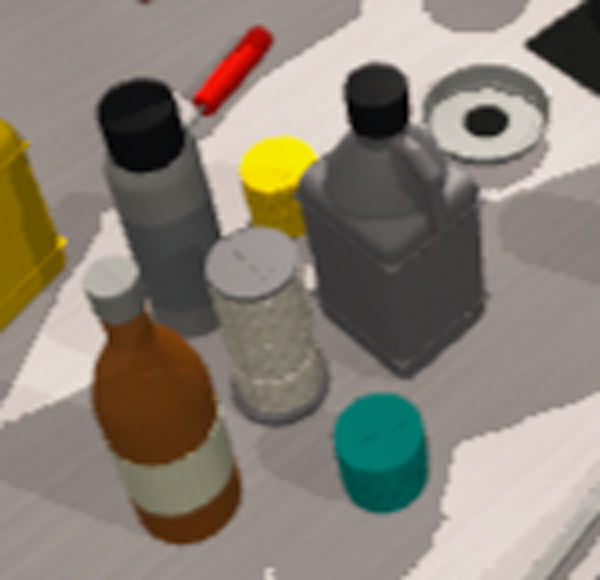

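```bash
cat > h.py <<'E'
import numpy as np
from plant import vision, ctrl
def ray(n,u,v,m=None):
    m=m or vision.camera_model(n);f=192/np.tan(np.radians(m['vertical_fov']/2))
    return np.array(m['eye']),np.array(m['rotation'])@np.array([(u-m['cx'])/f,(v-m['cy'])/f,1])
def atz(n,u,v,z,m=None):
    e,d=ray(n,u,v,m);return e+d*(z-e[2])/d[2]
def tri(a,b):
    A=[];B=[]
    for n,p in(('scene',a),('side',b)):
        e,d=ray(n,*p);d/=np.linalg.norm(d);P=np.eye(3)-np.outer(d,d);A.append(P);B.append(P@e)
    return np.linalg.lstsq(np.vstack(A),np.hstack(B),rcond=None)[0]
def px(n,p,m=None):
    m=m or vision.camera_model(n);f=192/np.tan(np.radians(m['vertical_fov']/2))
    c=np.array(m['rotation']).T@(np.array(p)-m['eye']);return np.array([m['cx'],m['cy']])+f*c[:2]/c[2]
E
python3 - <<'E'
from h import *
np.set_printoptions(precision=4,suppress=True)
c1=lambda x,y:((x+.5)/3.4-.5+75,(y+.5)/3.4-.5+85)
c2=lambda x,y:((x+.5)/4-.5+120,(y+.5)/4-.5+165)
for n,a,b,z in(('jug',(344,207),(377,82),.25),('bottle',(42,234),(111,277),.25),('can',(218,152),(143,105),.22),('tower',(222,316),(252,262),.146),('dish',(595,353),(487,109),.018),('turq',(234,500),(381,425),.058)):
    print(n,tri(c1(*a),c2(*b)),atz('scene',*c1(*a),z)[:2],atz('side',*c2(*b),z)[:2])
print('yel',atz('side',*c2(279,162),.058)[:2],'yjug',atz('scene',*c1(98,42),.25)[:2])
for p in((281,178),(373,176),(403,240),(311,242)):print('mat',atz('scene',*p,.004)[:2])
for p in((305,142),(357,173),(304,208),(254,175)):print('matside',atz('side',*p,.004)[:2])
print('filter',atz('scene',252,221,.082)[:2],'funnel tip',atz('scene',315,233,.135)[:2],'tape',atz('scene',294,146,.03)[:2])
E
```

```text
jug [ 0.5479 -0.1694  0.2503] [ 0.5483 -0.1696] [ 0.5471 -0.1688]
bottle [ 0.5578 -0.3748  0.247 ] [ 0.5633 -0.3735] [ 0.5594 -0.3751]
can [ 0.4294 -0.2725  0.2221] [ 0.4241 -0.2729] [ 0.4288 -0.2725]
tower [ 0.5269 -0.2725  0.1416] [ 0.5323 -0.2713] [ 0.5301 -0.2741]
dish [0.4473 0.0148 0.0188] [0.4482 0.0143] [0.4454 0.0165]
turq [ 0.639  -0.2658  0.0597] [ 0.6381 -0.2664] [ 0.6376 -0.2648]
yel [ 0.3999 -0.1652] yjug [ 0.3007 -0.3754]
mat [0.3912 0.1139]
mat [0.405  0.3937]
mat [0.6717 0.3969]
mat [0.6584 0.1565]
matside [0.4149 0.4017]
matside [0.6679 0.3906]
matside [0.6382 0.1198]
matside [0.4058 0.1179]
filter [0.6473 0.0037] funnel tip [0.7515 0.137 ] tape [0.2659 0.1714]
```

Both cameras agree to within 5 mm. Everything sits where the description says, about 105 mm from the tower. I chose the grey jug (centre), the amber bottle, the grey can and the grey-lidded tower. I'll start with the jug and refine with the wrist camera.

```bash
cat >> h.py <<'E'
import cv2
def to(x,y,z,yaw=180.):
    "yaw: world angle of tool x"
    s=ctrl.state();R=s['orientation'];d=R.T@(np.array([x,y,z])-s['tool_pos'])*1000
    a=np.degrees(np.arctan2(R[1,0],R[0,0]));t=-((yaw-a+180)%360-180)
    print('shift',np.round(d,1),'turn',round(t,1),'| t',round(s['time_s'],1),'pos',np.round(s['tool_pos'],4),'yaw',round(a,1),'w',round(s['width'],4),'j6',round(s['joints'][5],2),'F',np.round(s['ft_force'],1))
def snap(n,f):
    m=vision.camera_model(n);im=cv2.cvtColor(vision.camera(n),cv2.COLOR_RGB2BGR);cv2.imwrite(f,im);return m,im
E
python3 -c "
from h import *
to(.548,-.169,.37)"
```

```text
shift [-569.3 -555.1  -77.9] turn -24.1 | t 0.1 pos [0.2551 0.5701 0.2912] yaw 155.9 w 0.087 j6 -0.13 F [-0.4 -0.1 -0.4]
```

```bash
python3 -m crank '[0,0,-50,0,1, 0,0,-78,0,1, -569,-555,-78,-24,1, -569,-555,-78,-24,1, -569,-555,-78,-24,1, -569,-555,-78,-24,1, -569,-555,-78,-24,1, -569,-555,-78,-24,1, -569,-555,-78,-24,1, -569,-555,-78,-24,1]' 40; python3 -c "
from h import *
to(.548,-.169,.37)"
```

```text
time_s: 1.1
tool_pos: [0.4021, 0.1975, 0.3694]
orientation: [[-1.0, 0.002, -0.001], [0.002, 1.0, -0.001], [0.001, -0.001, -1.0]]
ft_force: [0.5, 0.0, -0.4]
width: 0.0869
shift [-1.465e+02 -3.662e+02 -1.000e-01] turn -0.1 | t 1.1 pos [0.4021 0.1975 0.3694] yaw 179.9 w 0.0869 j6 -1.29 F [ 0.5  0.  -0.4]
```

```bash
python3 -m crank '[-147,-366,0,0,1, -147,-366,0,0,1, -147,-366,0,0,1, -147,-366,0,0,1, -147,-366,0,0,1, -147,-366,0,0,1, -147,-366,0,0,1, -147,-366,0,0,1, -147,-366,0,0,1, -147,-366,0,0,1]' 40; python3 -c "
from h import *
to(.548,-.169,.287)
m,im=snap('wrist','pics/w1.png')
for n,p in dict(jug=(.548,-.169,.25),bottle=(.558,-.3748,.25),can=(.429,-.2725,.22),tower=(.528,-.2725,.146)).items(): print(n,px('wrist',p,m).round(0))
"
```

```text
time_s: 2.1
tool_pos: [0.5482, -0.1695, 0.3687]
orientation: [[-1.0, 0.004, -0.003], [0.004, 1.0, -0.0], [0.003, -0.0, -1.0]]
ft_force: [0.3, 1.7, -0.7]
width: 0.0871
shift [-0.   0.5 81.7] turn -0.2 | t 2.1 pos [ 0.5482 -0.1695  0.3687] yaw 179.8 w 0.0871 j6 -2.0 F [ 0.3  1.7 -0.7]
jug [250. 213.]
bottle [-51. 228.]
can [92. 28.]
tower [141. 156.]
```

View pics/w1.png

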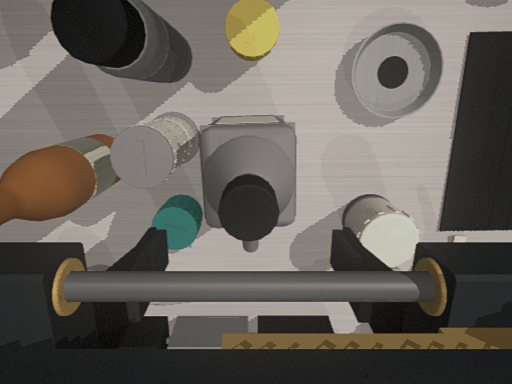

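The wrist view confirms the positions: jug cap at (249,208), can cap (97,28), tower lid (143,156) and dish (396,70), all within a few pixels of prediction. Next I'll lower onto the jug, grip and lift.

```bash
python3 -c "
from h import *
for n,p,z in(('dish',(396,70),.018),('jug',(249,208),.25),('can',(97,28),.22),('tower',(143,156),.146)):print(n,atz('wrist',*p,z))"
python3 -m crank '[2,0,20,0,1, 2,0,45,0,1, 2,0,65,0,1, 2,0,78,0,1, 2,0,82,0,1, 2,0,82,0,1, 2,0,82,0,0, 2,0,82,0,0, 2,0,82,0,0, 2,0,82,0,0]' 40
python3 -m crank '[0,0,0,0,0, 0,0,0,0,0, 0,0,-5,0,0, 0,0,-15,0,0, 0,0,-30,0,0, 0,0,-50,0,0, 0,0,-70,0,0, 0,0,-90,0,0, 0,0,-105,0,0, 0,0,-110,0,0]' 40;  python3 -c "
from h import *
to(.6,.33,.4)"
```

```text
dish [0.44362971 0.01544934 0.018     ]
jug [ 0.5445936  -0.16866428  0.25      ]
can [ 0.42904104 -0.26874591  0.22      ]
tower [ 0.52813934 -0.27016379  0.146     ]
time_s: 3.15
tool_pos: [0.5462, -0.1686, 0.2877]
orientation: [[-1.0, 0.002, -0.002], [0.002, 1.0, -0.001], [0.002, -0.001, -1.0]]
ft_force: [0.1, -0.7, -0.8]
width: 0.0627
time_s: 4.15
tool_pos: [0.5469, -0.1688, 0.4007]
orientation: [[-1.0, 0.002, 0.002], [0.002, 1.0, -0.002], [-0.002, -0.002, -1.0]]
ft_force: [0.1, -0.5, -3.6]
width: 0.0408
shift [-5.200e+01  4.989e+02 -4.000e-01] turn -0.1 | t 4.2 pos [ 0.5469 -0.1688  0.4007] yaw 179.9 w 0.0408 j6 -2.01 F [ 0.1 -0.5 -3.6]
```

Jug held: width 41 mm, about 3 N of weight. Carrying it to the mat.

```bash
python3 -m crank '[0,10,0,0,0, -3,30,0,0,0, -6,60,0,0,0, -10,95,0,0,0, -14,130,0,0,0, -18,165,0,0,0, -22,200,0,0,0, -26,235,0,0,0, -30,270,0,0,0, -34,305,0,0,0]' 40
python3 -c "
from h import *
to(.6,.33,.4)"
```

```text
time_s: 5.15
tool_pos: [0.5808, 0.1383, 0.3986]
orientation: [[-1.0, 0.002, -0.0], [0.002, 1.0, -0.002], [0.0, -0.002, -1.0]]
ft_force: [-0.2, 0.0, -3.5]
width: 0.0411
shift [-18.9 191.7  -1.8] turn -0.1 | t 5.2 pos [0.5808 0.1383 0.3986] yaw 179.9 w 0.0411 j6 -1.47 F [-0.2  0.  -3.5]
```

```bash
python3 -m crank '[-3,35,0,0,0, -6,70,0,0,0, -10,105,0,0,0, -14,140,0,0,0, -17,170,0,0,0, -19,187,0,0,0, -19,192,0,0,0, -19,192,10,0,0, -19,192,30,0,0, -19,192,55,0,0]' 40
python3 -c "
from h import *
to(.6,.33,.2915)"
```

```text
time_s: 6.15
tool_pos: [0.6004, 0.329, 0.343]
orientation: [[-1.0, 0.003, 0.001], [0.003, 1.0, -0.002], [-0.001, -0.002, -1.0]]
ft_force: [-0.2, -0.4, -4.9]
width: 0.0416
shift [ 0.4  1.1 51.5] turn -0.2 | t 6.2 pos [0.6004 0.329  0.343 ] yaw 179.8 w 0.0416 j6 -1.18 F [-0.2 -0.4 -4.9]
```

```bash
python3 -m crank '[0,0,20,0,0, 0,0,35,0,0, 0,0,45,0,0, 0,0,49,0,0, 0,0,51,0,0, 0,0,52,0,0, 0,0,52,0,0, 0,0,52,0,0.3, 0,0,52,0,1, 0,0,52,0,1]' 40
python3 -c "
from h import *
to(.6,.33,.2915)"
python3 -m crank '[0,0,0,0,1, 0,0,0,0,1, 0,0,-20,0,1, 0,0,-50,0,1, 0,0,-80,0,1]' 40
python3 -c "
from h import *
to(.559,-.375,.37)"
```

```text
time_s: 7.15
tool_pos: [0.6012, 0.3292, 0.2927]
orientation: [[-1.0, 0.003, 0.004], [0.003, 1.0, -0.001], [-0.004, -0.001, -1.0]]
ft_force: [-0.1, 0.3, -0.2]
width: 0.0506
shift [1.2 0.8 1.2] turn -0.2 | t 7.2 pos [0.6012 0.3292 0.2927] yaw 179.8 w 0.0506 j6 -1.18 F [-0.1  0.3 -0.2]
time_s: 7.65
tool_pos: [0.6005, 0.3294, 0.3728]
orientation: [[-1.0, 0.003, 0.003], [0.003, 1.0, -0.001], [-0.003, -0.001, -1.0]]
ft_force: [0.4, 0.6, 0.4]
width: 0.0844
shift [  39.6 -704.5    3.4] turn -0.2 | t 7.7 pos [0.6005 0.3294 0.3728] yaw 179.8 w 0.0844 j6 -1.18 F [0.4 0.6 0.4]
```

```bash
python3 -m crank '[20,-350,3,0,1, 20,-350,3,0,1, 20,-350,3,0,1, 20,-350,3,0,1, 20,-350,3,0,1, 20,-350,3,0,1, 20,-350,3,0,1, 40,-705,3,0,1, 40,-705,3,0,1, 40,-705,3,0,1]' 40
python3 -c "
from h import *
to(.559,-.375,.37)"
```

```text
time_s: 8.65
tool_pos: [0.5704, -0.1716, 0.3705]
orientation: [[-1.0, 0.003, 0.004], [0.003, 1.0, -0.001], [-0.004, -0.001, -1.0]]
ft_force: [0.9, 0.4, -0.2]
width: 0.087
shift [  10.9 -203.4    0.6] turn -0.1 | t 8.7 pos [ 0.5704 -0.1716  0.3705] yaw 179.9 w 0.087 j6 -1.99 F [ 0.9  0.4 -0.2]
```

```bash
python3 -m crank '[11,-204,0,0,1, 11,-204,0,0,1, 11,-204,0,0,1, 11,-204,0,0,1, 11,-204,0,0,1, 11,-204,0,0,1, 11,-204,0,0,1]' 40
python3 -c "
from h import *
to(.559,-.375,.287)
m,im=snap('wrist','pics/w2.png')
print(px('wrist',(.559,-.375,.25),m),px('wrist',(.429,-.2705,.22),m))
_,s=snap('scene','pics/s2.png')
cv2.imwrite('pics/w2c.png',np.hstack([im,s[100:350,100:420].repeat(2,0).repeat(2,1)[:384,:288]]) if 0 else im)
"
```

```text
time_s: 9.35
tool_pos: [0.5592, -0.3745, 0.3704]
orientation: [[-1.0, 0.002, 0.004], [0.002, 1.0, 0.0], [-0.004, 0.0, -1.0]]
ft_force: [-0.1, 0.7, -0.1]
width: 0.0868
shift [ 0.5 -0.5 83.4] turn -0.1 | t 9.3 pos [ 0.5592 -0.3745  0.3704] yaw 179.9 w 0.0868 j6 -2.28 F [-0.1  0.7 -0.1]
[248.59231307 211.03199753] [408.60386985   6.96116454]
```

View pics/w2.png

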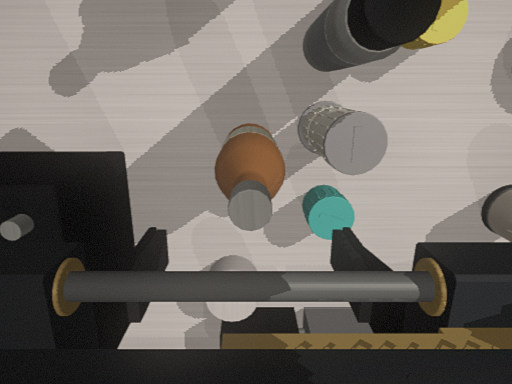

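Bottle cap at (250,208), 2 mm from prediction. Gripping it.

```bash
python3 -c "
from h import *
print(atz('wrist',250,208,.25),atz('wrist',356,142,.146))"
python3 -m crank '[2,0,20,0,1, 2,0,45,0,1, 2,0,65,0,1, 2,0,78,0,1, 2,0,82,0,1, 2,0,82,0,1, 2,0,82,0,0, 2,0,82,0,0, 2,0,82,0,0, 2,0,82,0,0]' 40
python3 -m crank '[0,0,0,0,0, 0,0,0,0,0, 0,0,0,0,0]' 40
python3 -m crank '[0,0,-3,0,0, 0,0,-15,0,0, 0,0,-35,0,0, 0,0,-55,0,0, 0,0,-80,0,0, 0,0,-105,0,0, 0,0,-130,0,0, 0,0,-155,0,0, 0,0,-170,0,0, 0,0,-175,0,0]' 40;  python3 -c "
from h import *
to(.6,.18,.46)"
```

```text
[ 0.55736165 -0.37340671  0.25      ] [ 0.52816332 -0.27250307  0.146     ]
time_s: 10.45
tool_pos: [0.558, -0.3741, 0.2896]
orientation: [[-1.0, 0.001, 0.005], [0.001, 1.0, -0.001], [-0.005, -0.001, -1.0]]
ft_force: [-0.2, -0.1, -1.4]
width: 0.0628
time_s: 10.75
tool_pos: [0.558, -0.3741, 0.2896]
orientation: [[-1.0, 0.001, 0.005], [0.001, 1.0, -0.001], [-0.005, -0.001, -1.0]]
ft_force: [-0.3, -0.8, -0.1]
width: 0.0391
time_s: 11.75
tool_pos: [0.5573, -0.374, 0.467]
orientation: [[-1.0, 0.001, 0.007], [0.001, 1.0, -0.003], [-0.007, -0.003, -1.0]]
ft_force: [-0.2, 0.5, -3.8]
width: 0.0299
shift [-42.3 554.1   5.4] turn -0.0 | t 11.8 pos [ 0.5573 -0.374   0.467 ] yaw 180.0 w 0.0299 j6 -2.28 F [-0.2  0.5 -3.8]
```

```bash
python3 -m crank '[0,10,0,0,0, -3,30,0,0,0, -6,60,0,0,0, -9,95,0,0,0, -12,130,0,0,0, -15,165,0,0,0, -18,200,0,0,0, -21,235,0,0,0, -24,270,0,0,0, -27,305,0,0,0]' 40
python3 -m crank '[-3,35,0,0,0, -6,70,0,0,0, -9,105,0,0,0, -11,140,0,0,0, -13,175,0,0,0, -14,210,0,0,0, -15,235,0,0,0, -15,247,0,0,0, -15,249,0,0,0, -15,249,20,0,0]' 40
python3 -c "
from h import *
to(.6,.18,.293)"
```

```text
time_s: 12.75
tool_pos: [0.5836, -0.0657, 0.4646]
orientation: [[-1.0, -0.001, 0.005], [-0.001, 1.0, -0.002], [-0.005, -0.002, -1.0]]
ft_force: [0.1, 0.1, -4.0]
width: 0.0301
time_s: 13.75
tool_pos: [0.5988, 0.1835, 0.4469]
orientation: [[-1.0, -0.001, 0.01], [-0.001, 1.0, -0.002], [-0.01, -0.002, -1.0]]
ft_force: [0.5, -1.0, -4.1]
width: 0.0303
shift [  0.3  -3.2 153.9] turn 0.1 | t 13.8 pos [0.5988 0.1835 0.4469] yaw -179.9 w 0.0303 j6 -1.4 F [ 0.5 -1.  -4.1]
```

```bash
python3 -m crank '[0,-3,25,0,0, 0,-3,55,0,0, 0,-3,85,0,0, 0,-3,110,0,0, 0,-3,130,0,0, 0,-3,142,0,0, 0,-3,147,0,0, 0,-3,149,0,0, 0,-3,149,0,0]' 40
python3 -m crank '[0,0,2,0,0, 0,0,2,0,0]' 40
python3 -c "
from h import *
to(.6,.18,.293)"
```

```text
time_s: 14.65
tool_pos: [0.6007, 0.1801, 0.2989]
orientation: [[-1.0, -0.001, 0.011], [-0.001, 1.0, -0.002], [-0.011, -0.002, -1.0]]
ft_force: [-0.6, 0.2, -4.0]
width: 0.0303
time_s: 14.85
tool_pos: [0.6011, 0.1801, 0.2979]
orientation: [[-1.0, -0.001, 0.013], [-0.001, 1.0, -0.001], [-0.013, -0.001, -1.0]]
ft_force: [0.6, 0.8, -4.5]
width: 0.0299
shift [ 1.2 -0.1  4.9] turn 0.1 | t 14.8 pos [0.6011 0.1801 0.2979] yaw -179.9 w 0.0299 j6 -1.4 F [ 0.6  0.8 -4.5]
```

```bash
python3 -m crank '[0,0,2,0,0, 0,0,3,0,0, 0,0,4,0,0, 0,0,4,0,0]' 40
python3 -m crank '[0,0,2,0,0, 0,0,2,0,0]' 40
```

```text
time_s: 15.25
tool_pos: [0.6023, 0.1802, 0.2962]
orientation: [[-1.0, -0.001, 0.017], [-0.001, 1.0, -0.001], [-0.017, -0.001, -1.0]]
ft_force: [1.1, -0.3, 5.4]
width: 0.0302
time_s: 15.45
tool_pos: [0.6032, 0.1802, 0.2961]
orientation: [[-1.0, -0.001, 0.021], [-0.001, 1.0, -0.001], [-0.021, -0.001, -1.0]]
ft_force: [1.1, -0.5, 7.4]
width: 0.0301
```

```bash
python3 -m crank '[0,0,0,0,1, 0,0,0,0,1, 0,0,0,0,1, 0,0,-10,0,1, 0,0,-40,0,1, 0,0,-80,0,1, 0,0,-80,0,1]' 40
python3 -c "
from h import *
to(.429,-.271,.33)"
```

```text
time_s: 16.15
tool_pos: [0.6034, 0.1807, 0.3841]
orientation: [[-0.999, -0.001, 0.032], [-0.001, 1.0, 0.001], [-0.032, 0.001, -0.999]]
ft_force: [0.7, 0.6, 0.9]
width: 0.0777
shift [ 176.5 -451.6   47.9] turn 0.1 | t 16.1 pos [0.6034 0.1807 0.3841] yaw -179.9 w 0.0777 j6 -1.4 F [0.7 0.6 0.9]
```

```bash
python3 -m crank '[177,-452,0,0,1, 177,-452,0,0,1, 177,-452,0,0,1, 177,-452,0,0,1, 177,-452,0,0,1, 177,-452,0,0,1, 177,-452,0,0,1, 177,-452,0,0,1, 177,-452,0,0,1, 177,-452,0,0,1]' 40
python3 -c "
from h import *
to(.429,-.271,.34)
print(ctrl.state()['joints'].round(3),ctrl.state()['joint_torque'].round(2))"
```

```text
time_s: 17.15
tool_pos: [0.4255, -0.2741, 0.3784]
orientation: [[-0.999, 0.001, 0.032], [0.001, 1.0, 0.0], [-0.032, 0.0, -0.999]]
ft_force: [0.8, -0.3, -0.5]
width: 0.0872
shift [-2.3  3.1 38.5] turn -0.0 | t 17.1 pos [ 0.4255 -0.2741  0.3784] yaw 180.0 w 0.0872 j6 -2.31 F [ 0.8 -0.3 -0.5]
[-0.74  -0.13   1.73   0.022  1.519 -2.311] [  2.23 -34.99 -39.35  -0.24  -0.     0.57]
```

The tool has drifted to a tilt of about 1.8° about y. It's steady, so I'll aim with the grasp point and take the tilt into account. Can next.

```bash
cat >> h.py <<'E'
def tg(x,y,z,yaw=180.):
    "target for the grasp point"
    R=ctrl.state()['orientation'];g=np.array([x,y,z])-.051*R[:,2];to(*g,yaw);print('  grasp now',np.round(ctrl.state()['tool_pos']+.051*R[:,2],4),'tilt',R[:2,2].round(3))
E
python3 -c "
from h import *
tg(.429,-.271,.21)"
```

```text
shift [  1.9   3.1 117.4] turn -0.0 | t 17.1 pos [ 0.4255 -0.2741  0.3784] yaw 180.0 w 0.0872 j6 -2.31 F [ 0.8 -0.3 -0.5]
  grasp now [ 0.4271 -0.2741  0.3274] tilt [0.032 0.   ]
```

```bash
python3 -m crank '[2,3,35,0,1, 2,3,65,0,1, 2,3,90,0,1, 2,3,107,0,1, 2,3,115,0,1, 2,3,117,0,1, 2,3,117,0,1, 2,3,117,0,0, 2,3,117,0,0, 2,3,117,0,0]' 35
python3 -m crank '[0,0,0,0,0, 0,0,0,0,0, 0,0,0,0,0]' 35
python3 -c "
from h import *
tg(.429,-.271,.21)"
python3 -m crank '[0,0,-3,0,0, 0,0,-15,0,0, 0,0,-35,0,0, 0,0,-60,0,0, 0,0,-85,0,0, 0,0,-105,0,0, 0,0,-115,0,0, 0,0,-120,0,0, 0,10,-120,0,0, 0,25,-120,0,0]' 35;  python3 -c "
from h import *
tg(.455,.26,.33)"
```

```text
time_s: 18.15
tool_pos: [0.4275, -0.2712, 0.2622]
orientation: [[-0.999, 0.001, 0.033], [0.001, 1.0, -0.001], [-0.033, -0.001, -0.999]]
ft_force: [0.4, 0.3, -0.3]
width: 0.0706
time_s: 18.45
tool_pos: [0.4276, -0.2715, 0.2625]
orientation: [[-0.999, 0.001, 0.034], [0.001, 1.0, -0.002], [-0.034, -0.001, -0.999]]
ft_force: [0.7, -0.8, 1.8]
width: 0.0512
shift [0.4 0.6 1.5] turn -0.0 | t 18.4 pos [ 0.4276 -0.2715  0.2625] yaw 180.0 w 0.0512 j6 -2.31 F [ 0.7 -0.8  1.8]
  grasp now [ 0.4293 -0.2716  0.2115] tilt [ 0.034 -0.002]
time_s: 19.45
tool_pos: [0.4232, -0.2456, 0.3811]
orientation: [[-0.999, 0.002, 0.032], [0.002, 1.0, 0.0], [-0.032, 0.0, -0.999]]
ft_force: [0.5, 0.2, -2.1]
width: 0.0513
shift [-29.2 505.6   1.1] turn -0.1 | t 19.4 pos [ 0.4232 -0.2456  0.3811] yaw 179.9 w 0.0513 j6 -2.27 F [ 0.5  0.2 -2.1]
  grasp now [ 0.4248 -0.2456  0.3301] tilt [0.032 0.   ]
```

Can held; home grasp point is (.4293, -.2716, .2115). Carrying it over.

```bash
python3 -m crank '[-2,25,0,0,0, -4,60,0,0,0, -6,95,0,0,0, -8,130,0,0,0, -10,165,0,0,0, -12,200,0,0,0, -14,235,0,0,0, -16,270,0,0,0, -18,305,0,0,0, -20,340,0,0,0]' 35
python3 -m crank '[-2,35,0,0,0, -4,70,0,0,0, -6,105,0,0,0, -8,135,0,0,0, -9,155,0,0,0, -9,163,0,0,0, -9,166,0,0,0, -9,166,20,0,0, -9,166,45,0,0, -9,166,70,0,0]' 35
python3 -c "
from h import *
tg(.455,.26,.2155)"
```

```text
time_s: 20.45
tool_pos: [0.4424, 0.0968, 0.3805]
orientation: [[-1.0, 0.001, 0.03], [0.001, 1.0, 0.0], [-0.03, 0.0, -1.0]]
ft_force: [1.4, 0.3, -1.8]
width: 0.0513
time_s: 21.45
tool_pos: [0.4534, 0.262, 0.3101]
orientation: [[-1.0, 0.002, 0.03], [0.002, 1.0, 0.0], [-0.03, 0.0, -1.0]]
ft_force: [1.0, 0.1, -1.9]
width: 0.0513
shift [ 1.3 -2.  43.6] turn -0.1 | t 21.4 pos [0.4534 0.262  0.3101] yaw 179.9 w 0.0513 j6 -1.19 F [ 1.   0.1 -1.9]
  grasp now [0.455  0.262  0.2591] tilt [0.03 0.  ]
```

```bash
python3 -m crank '[0,0,20,0,0, 0,0,34,0,0, 0,0,40,0,0, 0,0,42,0,0, 0,0,43,0,0, 0,0,44,0,0, 0,0,44,0,0, 0,0,44,0,1, 0,0,44,0,1, 0,0,44,0,1]' 35
python3 -m crank '[0,0,0,0,1, 0,0,-30,0,1, 0,0,-70,0,1, 0,0,-70,0,1]' 35
python3 -c "
from h import *
tg(.528,-.2715,.28)
m,im=snap('scene','pics/s3.png')
cv2.imwrite('pics/s3c.png',cv2.resize(im[90:300,80:420],None,fx=2.3,fy=2.3))"
```

```text
time_s: 22.45
tool_pos: [0.4551, 0.2621, 0.2667]
orientation: [[-1.0, 0.002, 0.031], [0.002, 1.0, 0.001], [-0.031, 0.001, -1.0]]
ft_force: [0.6, 0.1, -0.0]
width: 0.068
time_s: 22.85
tool_pos: [0.4551, 0.2631, 0.3433]
orientation: [[-0.999, 0.002, 0.041], [0.002, 1.0, 0.004], [-0.041, 0.005, -0.999]]
ft_force: [1.2, -0.9, 1.6]
width: 0.0867
shift [ -71.3 -534.7   12.9] turn -0.1 | t 22.9 pos [0.4551 0.2631 0.3433] yaw 179.9 w 0.0867 j6 -1.19 F [ 1.2 -0.9  1.6]
  grasp now [0.4572 0.2633 0.2923] tilt [0.041 0.004]
```

View pics/s3c.png

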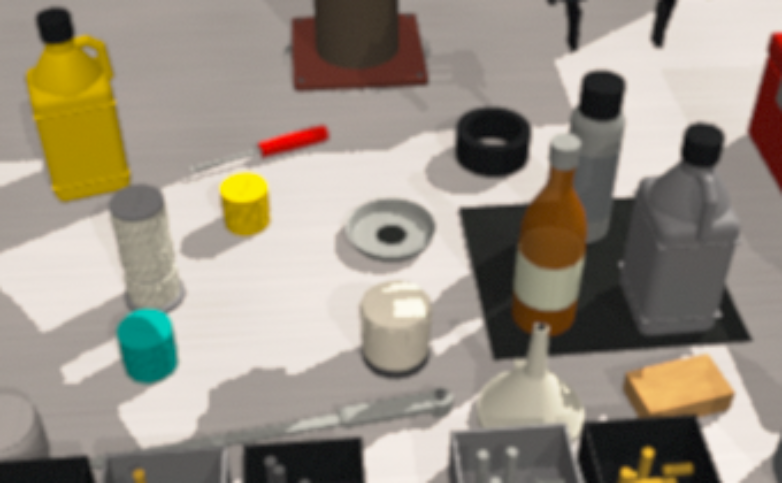

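All three stand upright on the mat: bottle (548,270), jug (685,250) and can (598,160) in the crop. On to the tower.

```bash
python3 -m crank '[-71,-535,0,0,1, -71,-535,0,0,1, -71,-535,0,0,1, -71,-535,0,0,1, -71,-535,0,0,1, -71,-535,0,0,1, -71,-535,0,0,1, -71,-535,0,0,1, -71,-535,0,0,1, -71,-535,0,0,1]' 20
python3 -m crank '[0,-41,0,0,1, 0,-41,0,0,1, 0,-41,0,0,1]' 20
python3 -c "
from h import *
tg(.528,-.2715,.122)
m,im=snap('wrist','pics/w3.png')
print(px('wrist',(.528,-.2715,.146),m))"
```

```text
time_s: 23.9
tool_pos: [0.5187, -0.2354, 0.3398]
orientation: [[-0.999, 0.002, 0.037], [0.002, 1.0, 0.004], [-0.037, 0.004, -0.999]]
ft_force: [1.0, 1.1, 0.5]
width: 0.0872
time_s: 24.2
tool_pos: [0.5179, -0.277, 0.3379]
orientation: [[-0.999, 0.004, 0.035], [0.004, 1.0, 0.006], [-0.035, 0.006, -0.999]]
ft_force: [0.1, -0.2, 0.2]
width: 0.0871
shift [ -2.6   4.2 165.1] turn -0.3 | t 24.2 pos [ 0.5179 -0.277   0.3379] yaw 179.7 w 0.0871 j6 -2.21 F [ 0.1 -0.2  0.2]
  grasp now [ 0.5197 -0.2767  0.2869] tilt [0.035 0.006]
[254.22106235 187.67874659]
```

View pics/w3.png

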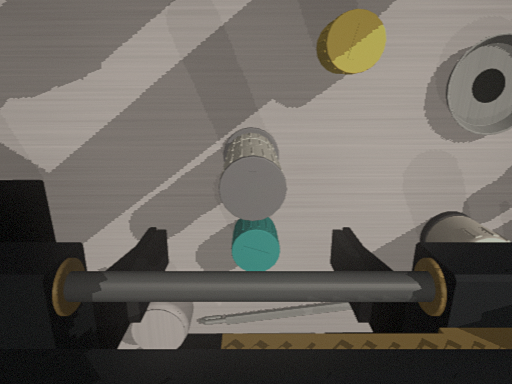

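Lid centre (253,187), matching the prediction. Lowering and gripping the top tier.

```bash
python3 -m crank '[-3,4,40,0,1, -3,4,80,0,1, -3,4,115,0,1, -3,4,140,0,1, -3,4,155,0,1, -3,4,163,0,1, -3,4,165,0,1, -3,4,165,0,1, -3,4,165,0,1]' 25
python3 -c "
from h import *
tg(.528,-.2715,.122)"
python3 -m crank '[0,0,0,0,0.5, 0,0,0,0,0, 0,0,0,0,0, 0,0,0,0,0, 0,0,0,0,0, 0,0,0,0,0]' 25
python3 -c "
from h import *
tg(.528,-.2715,.122)"
```

```text
time_s: 25.15
tool_pos: [0.5278, -0.2715, 0.1752]
orientation: [[-0.999, 0.003, 0.037], [0.003, 1.0, 0.004], [-0.037, 0.004, -0.999]]
ft_force: [-0.4, 0.2, 0.0]
width: 0.0871
shift [ 1.8 -0.2  2.2] turn -0.2 | t 25.1 pos [ 0.5278 -0.2715  0.1752] yaw 179.8 w 0.0871 j6 -2.2 F [-0.4  0.2  0. ]
  grasp now [ 0.5297 -0.2713  0.1243] tilt [0.037 0.004]
time_s: 25.75
tool_pos: [0.5278, -0.2717, 0.1754]
orientation: [[-0.999, 0.003, 0.037], [0.003, 1.0, 0.004], [-0.037, 0.004, -0.999]]
ft_force: [-0.9, -0.3, 1.6]
width: 0.06
shift [1.8 0.  2.4] turn -0.2 | t 25.8 pos [ 0.5278 -0.2717  0.1754] yaw 179.8 w 0.06 j6 -2.2 F [-0.9 -0.3  1.6]
  grasp now [ 0.5297 -0.2715  0.1245] tilt [0.037 0.004]
```

```bash
python3 -m crank '[0,0,0,6,0, 0,0,0,14,0, 0,0,0,22,0, 0,0,0,30,0, 0,0,0,38,0, 0,0,0,46,0, 0,0,0,53,0, 0,0,0,58,0, 0,0,0,60,0, 0,0,0,60,0]' 25
python3 -c "
from h import *
tg(.5297,-.2715,.1345,120)
tg(.5297,-.2715,.1645,120)"
```

```text
time_s: 26.75
tool_pos: [0.5284, -0.2726, 0.1763]
orientation: [[-0.497, 0.867, 0.039], [0.867, 0.497, 0.002], [-0.018, 0.035, -0.999]]
ft_force: [0.9, -3.2, 2.6]
width: 0.0597
shift [ 1.   0.2 -9.2] turn -0.2 | t 26.8 pos [ 0.5284 -0.2726  0.1763] yaw 119.8 w 0.0597 j6 -1.15 F [ 0.9 -3.2  2.6]
  grasp now [ 0.5304 -0.2725  0.1254] tilt [0.039 0.002]
shift [  0.5   1.2 -39.1] turn -0.2 | t 26.8 pos [ 0.5284 -0.2726  0.1763] yaw 119.8 w 0.0597 j6 -1.15 F [ 0.9 -3.2  2.6]
  grasp now [ 0.5304 -0.2725  0.1254] tilt [0.039 0.002]
```

```bash
python3 -m crank '[0,0,-2,0,0, 0,0,-4,0,0, 0,0,-6,0,0, 0,0,-6,0,0]' 25
```

```text
time_s: 27.15
tool_pos: [0.5278, -0.2724, 0.1821]
orientation: [[-0.497, 0.867, 0.038], [0.867, 0.498, 0.002], [-0.017, 0.034, -0.999]]
ft_force: [-1.8, 0.2, -0.6]
width: 0.0598
```

Only about 1 N of weight at 6 mm, so it's unlocked. Lifting off.

```bash
python3 -m crank '[0,0,-5,0,0, 0,1,-15,0,0, 0,1,-30,0,0, 0,1,-50,0,0, 0,1,-55,0,0, 0,1,-55,0,0]' 25
python3 -c "
from h import *
tg(.445,.0155,.18)
snap('side','pics/s4.png')
_,im=snap('wrist','pics/w4.png')
m,im=snap('side','pics/d4.png')
cv2.imwrite('pics/d4c.png',cv2.resize(im[130:310,120:330],None,fx=3,fy=3))"
```

```text
time_s: 27.75
tool_pos: [0.5275, -0.2725, 0.2394]
orientation: [[-0.497, 0.867, 0.042], [0.867, 0.498, 0.0], [-0.02, 0.036, -0.999]]
ft_force: [-0.2, 0.3, -1.2]
width: 0.0599
shift [292.   69.7   5. ] turn -60.2 | t 27.8 pos [ 0.5275 -0.2725  0.2394] yaw 119.8 w 0.0599 j6 -1.15 F [-0.2  0.3 -1.2]
  grasp now [ 0.5296 -0.2724  0.1884] tilt [0.042 0.   ]
```

View pics/d4c.png

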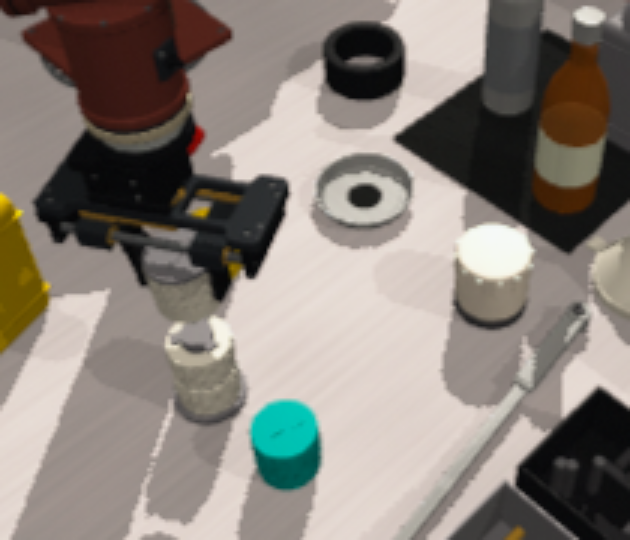

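The top tier is in the gripper and the tower still stands, foot at (210,395). Moving to the dish.

```bash
python3 -m crank '[10,2,2,0,0, 35,8,5,0,0, 70,17,5,0,0, 105,25,5,0,0, 145,35,5,0,0, 185,44,5,0,0, 225,54,5,0,0, 260,62,5,0,0, 282,67,5,0,0, 290,70,5,0,0]' 25
python3 -m crank '[0,0,0,0,0, 0,0,0,0,0]' 25
python3 -c "
from h import *
tg(.447,.014,.0405,120)
m,im=snap('scene','pics/s5.png')
cv2.imwrite('pics/s5c.png',cv2.resize(im[110:260,160:330],None,fx=3.5,fy=3.5))
print(px('scene',(.446,.0155,.018)))"
```

```text
time_s: 28.9
tool_pos: [0.4411, 0.017, 0.2281]
orientation: [[-0.5, 0.865, 0.035], [0.866, 0.5, 0.004], [-0.014, 0.033, -0.999]]
ft_force: [0.1, -0.1, -1.1]
width: 0.0598
time_s: 29.1
tool_pos: [0.4409, 0.0168, 0.2276]
orientation: [[-0.5, 0.865, 0.035], [0.866, 0.5, 0.004], [-0.014, 0.032, -0.999]]
ft_force: [0.1, 0.6, -1.5]
width: 0.0602
shift [ -2.9  -2.1 136.2] turn 0.0 | t 29.1 pos [0.4409 0.0168 0.2276] yaw 120.0 w 0.0602 j6 -0.67 F [ 0.1  0.6 -1.5]
  grasp now [0.4427 0.017  0.1767] tilt [0.035 0.004]
[250.01285935 187.95357627]
```

View pics/s5c.png

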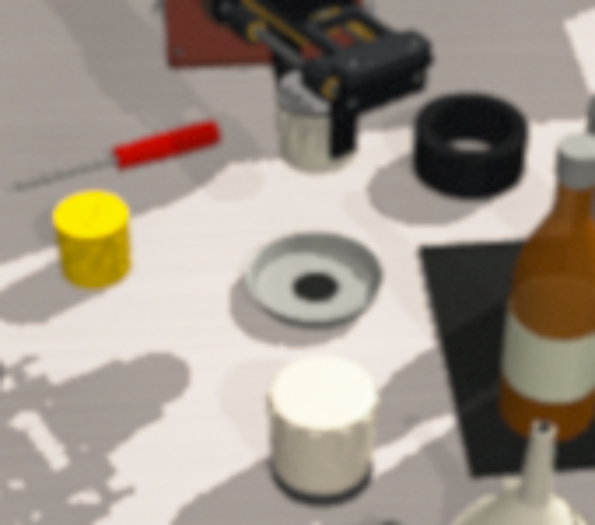

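```bash
python3 -m crank '[-3,-2,30,0,0, -3,-2,60,0,0, -3,-2,90,0,0, -3,-2,110,0,0, -3,-2,123,0,0, -3,-2,129,0,0, -3,-2,132,0,0, -3,-2,133,0,0, -3,-2,133,0,0]' 25
python3 -c "
from h import *
tg(.447,.014,.0405,120)"
python3 -m crank '[0,0,2,0,0, 0,0,3,0,0, 0,0,3,0,0]' 25
python3 -c "
from h import *
tg(.447,.014,.0405,120)"
```

```text
time_s: 30.05
tool_pos: [0.4462, 0.013, 0.0955]
orientation: [[-0.499, 0.866, 0.036], [0.866, 0.499, 0.004], [-0.015, 0.033, -0.999]]
ft_force: [0.7, -0.3, -2.3]
width: 0.0595
shift [ 1.2 -0.6  4. ] turn -0.1 | t 30.1 pos [0.4462 0.013  0.0955] yaw 119.9 w 0.0595 j6 -0.68 F [ 0.7 -0.3 -2.3]
  grasp now [0.448  0.0132 0.0445] tilt [0.036 0.004]
time_s: 30.35
tool_pos: [0.4464, 0.0131, 0.0927]
orientation: [[-0.499, 0.866, 0.036], [0.866, 0.499, 0.004], [-0.015, 0.033, -0.999]]
ft_force: [-0.5, 1.1, -0.9]
width: 0.0599
shift [ 1.3 -0.8  1.2] turn -0.0 | t 30.4 pos [0.4464 0.0131 0.0927] yaw 120.0 w 0.0599 j6 -0.68 F [-0.5  1.1 -0.9]
  grasp now [0.4482 0.0133 0.0417] tilt [0.036 0.004]
```

```bash
python3 -m crank '[1,0,1,0,0, 1,0,2,0,0, 1,0,2,0,0]' 25
python3 -m crank '[0,0,0,0,0.78, 0,0,0,0,0.78, 0,0,0,0,0.78, 0,0,-10,0,0.78, 0,0,-40,0,0.78, 0,0,-80,0,0.8, 0,0,-120,0,0.8, 0,0,-140,0,1, 0,0,-140,0,1, 0,0,-140,0,1]' 25
python3 -c "
from h import *
tg(.455,.26,.29)
m,im=snap('scene','pics/s6.png')
cv2.imwrite('pics/s6c.png',cv2.resize(im[110:260,110:330],None,fx=3.5,fy=3.5))
"
```

```text
time_s: 30.65
tool_pos: [0.4461, 0.0141, 0.0913]
orientation: [[-0.499, 0.866, 0.036], [0.866, 0.5, 0.004], [-0.015, 0.033, -0.999]]
ft_force: [-3.0, 1.1, 5.7]
width: 0.0599
time_s: 31.65
tool_pos: [0.4411, 0.0136, 0.2316]
orientation: [[-0.499, 0.866, 0.038], [0.866, 0.5, 0.003], [-0.016, 0.034, -0.999]]
ft_force: [-0.7, 0.0, 0.2]
width: 0.0839
shift [ 205.6  137.2 -108. ] turn -60.0 | t 31.6 pos [0.4411 0.0136 0.2316] yaw 120.0 w 0.0839 j6 -0.68 F [-0.7  0.   0.2]
  grasp now [0.443  0.0137 0.1806] tilt [0.038 0.003]
```

View pics/s6c.png

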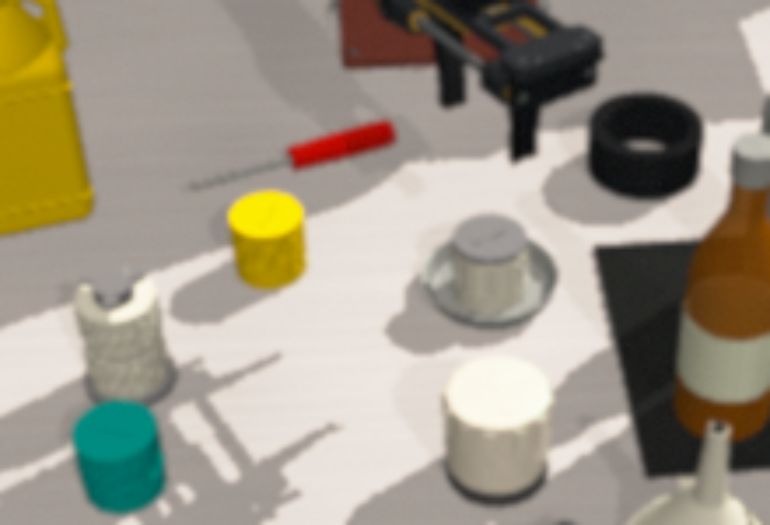

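```bash
python3 -c "
from h import *
c=lambda x,y:((x+.5)/3.5-.5+110,(y+.5)/3.5-.5+110)
print('tier',atz('scene',*c(491,238),.061),'dish',atz('scene',*c(491,276),.018))
tg(.603,.1802,.33)"
python3 -m crank '[0,0,-50,-8,1, 0,0,-108,-16,1, 0,0,-148,-24,1]' 40
python3 -c "
from h import *
tg(.603,.1802,.335)"
```

```text
tier [0.45157017 0.01481445 0.061     ] dish [0.44840915 0.01505428 0.018     ]
shift [  61.7  227.1 -144.1] turn -60.0 | t 31.7 pos [0.4405 0.0137 0.2305] yaw 120.0 w 0.0854 j6 -0.68 F [ 0.3 -0.  -0.3]
  grasp now [0.4423 0.0138 0.1795] tilt [0.035 0.004]
time_s: 32.0
tool_pos: [0.4343, 0.0132, 0.378]
orientation: [[-0.812, 0.583, 0.031], [0.584, 0.812, 0.004], [-0.023, 0.022, -1.0]]
ft_force: [0.4, 0.3, -0.1]
width: 0.0868
shift [-38.5 233.   -2. ] turn -35.7 | t 32.0 pos [0.4343 0.0132 0.378 ] yaw 144.3 w 0.0868 j6 -1.11 F [ 0.4  0.3 -0.1]
  grasp now [0.4359 0.0135 0.327 ] tilt [0.031 0.004]
```

The tier is about 3 mm from the dish centre. Now the bottle goes back first.

```bash
python3 -m crank '[-38,233,0,-36,1, -38,233,0,-36,1, -38,233,0,-36,1, -38,233,0,-36,1, -38,233,0,-36,1, -38,233,0,-36,1, -38,233,0,-36,1, -38,233,0,-36,1]' 40
python3 -c "
from h import *
tg(.6037,.1802,.2455)"
```

```text
time_s: 32.8
tool_pos: [0.6003, 0.1796, 0.3827]
orientation: [[-1.0, -0.004, 0.029], [-0.004, 1.0, 0.004], [-0.029, 0.004, -1.0]]
ft_force: [-0.4, -1.1, 0.3]
width: 0.0869
shift [ 0.6  0.1 86.2] turn 0.3 | t 32.8 pos [0.6003 0.1796 0.3827] yaw -179.7 w 0.0869 j6 -1.41 F [-0.4 -1.1  0.3]
  grasp now [0.6018 0.1797 0.3317] tilt [0.029 0.004]
```

```bash
python3 -m crank '[0,0,25,0,1, 0,0,50,0,1, 0,0,70,0,1, 0,0,80,0,1, 0,0,85,0,1, 0,0,86,0,1, 0,0,86,0,1, 0,0,86,0,0, 0,0,86,0,0, 0,0,86,0,0]' 40
python3 -m crank '[0,0,0,0,0, 0,0,0,0,0, 0,0,0,0,0, 0,0,0,0,0]' 40
python3 -c "
from h import *
tg(.6037,.1802,.2455)"
python3 -m crank '[0,0,-5,0,0, 0,0,-20,0,0, 0,0,-40,0,0, 0,0,-65,0,0, 0,0,-90,0,0, 0,0,-115,0,0, 0,0,-135,0,0, 0,0,-143,0,0, 0,0,-145,0,0, 0,0,-145,0,0]' 40
python3 -c "
from h import *
tg(.5583,-.3741,.39)"
```

```text
time_s: 33.8
tool_pos: [0.603, 0.1799, 0.2973]
orientation: [[-1.0, -0.004, 0.03], [-0.004, 1.0, 0.004], [-0.03, 0.004, -1.0]]
ft_force: [0.3, 0.1, -0.1]
width: 0.0705
time_s: 34.2
tool_pos: [0.603, 0.18, 0.2973]
orientation: [[-1.0, -0.005, 0.03], [-0.004, 1.0, 0.004], [-0.03, 0.004, -1.0]]
ft_force: [0.3, -0.4, 0.2]
width: 0.0389
shift [0.9 0.  0.8] turn 0.3 | t 34.2 pos [0.603  0.18   0.2973] yaw -179.7 w 0.0389 j6 -1.41 F [ 0.3 -0.4  0.2]
  grasp now [0.6045 0.1802 0.2463] tilt [0.03  0.004]
time_s: 35.2
tool_pos: [0.5985, 0.1794, 0.4414]
orientation: [[-1.0, -0.005, 0.028], [-0.005, 1.0, 0.004], [-0.028, 0.003, -1.0]]
ft_force: [0.6, 1.2, -4.8]
width: 0.0299
shift [  44.1 -553.5   -2.8] turn 0.3 | t 35.2 pos [0.5985 0.1794 0.4414] yaw -179.7 w 0.0299 j6 -1.41 F [ 0.6  1.2 -4.8]
  grasp now [0.5999 0.1796 0.3904] tilt [0.028 0.004]
```

```bash
python3 -m crank '[1,-10,0,0,0, 3,-35,0,0,0, 6,-70,0,0,0, 9,-105,0,0,0, 12,-140,0,0,0, 15,-175,0,0,0, 18,-210,0,0,0, 21,-245,0,0,0, 24,-280,0,0,0, 27,-315,0,0,0]' 40
python3 -m crank '[3,-35,0,0,0, 5,-70,0,0,0, 7,-105,0,0,0, 9,-140,0,0,0, 11,-175,0,0,0, 13,-205,0,0,0, 14,-225,0,0,0, 15,-233,0,0,0, 15,-235,0,0,0, 15,-235,0,0,0]' 40
python3 -c "
from h import *
tg(.5583,-.3741,.244)"
```

```text
time_s: 36.2
tool_pos: [0.5719, -0.1377, 0.438]
orientation: [[-1.0, -0.004, 0.026], [-0.004, 1.0, 0.004], [-0.026, 0.004, -1.0]]
ft_force: [0.4, 0.0, -4.7]
width: 0.0301
time_s: 37.2
tool_pos: [0.5581, -0.3719, 0.4364]
orientation: [[-1.0, -0.005, 0.026], [-0.005, 1.0, 0.005], [-0.026, 0.005, -1.0]]
ft_force: [0.2, 0.5, -4.7]
width: 0.0302
shift [  4.7  -3.2 141.4] turn 0.3 | t 37.2 pos [ 0.5581 -0.3719  0.4364] yaw -179.7 w 0.0302 j6 -2.29 F [ 0.2  0.5 -4.7]
  grasp now [ 0.5594 -0.3716  0.3855] tilt [0.026 0.005]
```

```bash
python3 -m crank '[5,-3,20,0,0, 5,-3,50,0,0, 5,-3,80,0,0, 5,-3,105,0,0, 5,-3,125,0,0, 5,-3,135,0,0, 5,-3,139,0,0, 5,-3,141,0,0, 5,-3,141,0,0]' 40
python3 -c "
from h import *
tg(.5583,-.3741,.242)"
python3 -m crank '[0,0,1,0,0, 0,0,2,0,0, 0,0,2,0,0]' 40
python3 -c "
from h import *
tg(.5583,-.3741,.242)"
```

```text
time_s: 38.1
tool_pos: [0.5576, -0.3743, 0.2976]
orientation: [[-1.0, -0.005, 0.028], [-0.005, 1.0, 0.003], [-0.028, 0.003, -1.0]]
ft_force: [1.4, -0.6, -0.7]
width: 0.0305
shift [0.8 0.1 4.6] turn 0.3 | t 38.1 pos [ 0.5576 -0.3743  0.2976] yaw -179.7 w 0.0305 j6 -2.3 F [ 1.4 -0.6 -0.7]
  grasp now [ 0.559  -0.3742  0.2467] tilt [0.028 0.003]
time_s: 38.4
tool_pos: [0.5581, -0.375, 0.2976]
orientation: [[-1.0, -0.005, 0.031], [-0.005, 1.0, 0.0], [-0.031, 0.0, -1.0]]
ft_force: [-0.5, -0.7, 5.0]
width: 0.0301
shift [1.6 0.9 4.6] turn 0.3 | t 38.4 pos [ 0.5581 -0.375   0.2976] yaw -179.7 w 0.0301 j6 -2.3 F [-0.5 -0.7  5. ]
  grasp now [ 0.5597 -0.375   0.2466] tilt [0.031 0.   ]
```

```bash
python3 -m crank '[0,0,0,0,1, 0,0,0,0,1, 0,0,0,0,1, 0,0,-10,0,1, 0,0,-40,0,1, 0,0,-75,0,1, 0,0,-78,0,1, 0,0,-78,0,1]' 35
python3 -c "
from h import *
tg(.456,.262,.30)
snap('scene','pics/s7.png')
"
```

```text
time_s: 39.2
tool_pos: [0.5562, -0.3754, 0.378]
orientation: [[-0.999, -0.005, 0.034], [-0.005, 1.0, -0.002], [-0.034, -0.002, -0.999]]
ft_force: [0.3, -0.3, -0.0]
width: 0.0834
shift [ 99.4 638.1  22.2] turn 0.3 | t 39.2 pos [ 0.5562 -0.3754  0.378 ] yaw -179.7 w 0.0834 j6 -2.3 F [ 0.3 -0.3 -0. ]
  grasp now [ 0.5579 -0.3756  0.327 ] tilt [ 0.034 -0.002]
```

```bash
python3 -m crank '[50,320,5,0,1, 50,320,5,0,1, 50,320,5,0,1, 50,320,5,0,1, 50,320,5,0,1, 50,320,5,0,1, 99,638,10,0,1, 99,638,10,0,1, 99,638,10,0,1, 99,638,10,0,1]' 35
python3 -c "
from h import *
tg(.4567,.2621,.30)"
```

```text
time_s: 40.25
tool_pos: [0.4752, 0.1203, 0.3638]
orientation: [[-1.0, -0.005, 0.029], [-0.005, 1.0, -0.0], [-0.029, -0.0, -1.0]]
ft_force: [0.6, -0.0, 0.9]
width: 0.087
shift [ 19.6 141.9  12.2] turn 0.3 | t 40.2 pos [0.4752 0.1203 0.3638] yaw -179.7 w 0.087 j6 -1.49 F [ 0.6 -0.   0.9]
  grasp now [0.4767 0.1203 0.3128] tilt [ 0.029 -0.   ]
```

```bash
python3 -m crank '[20,142,0,0,1, 20,142,0,0,1, 20,142,0,0,1, 20,142,0,0,1, 20,142,30,0,1, 20,142,60,0,1, 20,142,80,0,1, 20,142,93,0,1, 20,142,97,0,1, 20,142,97,0,1]' 35
python3 -c "
from h import *
tg(.4567,.2621,.2157)"
python3 -m crank '[0,0,0,0,0, 0,0,0,0,0, 0,0,0,0,0, 0,0,0,0,0, 0,0,0,0,0, 0,0,0,0,0]' 35
python3 -c "
from h import *
tg(.4567,.2621,.2157)"
python3 -m crank '[0,0,-5,0,0, 0,0,-20,0,0, 0,0,-45,0,0, 0,0,-75,0,0, 0,0,-100,0,0, 0,0,-115,0,0, 0,0,-120,0,0, 0,0,-120,0,0]' 35
python3 -c "
from h import *
tg(.4293,-.2716,.33)"
```

```text
time_s: 41.25
tool_pos: [0.4572, 0.2617, 0.2657]
orientation: [[-1.0, -0.005, 0.028], [-0.005, 1.0, -0.001], [-0.028, -0.001, -1.0]]
ft_force: [-0.7, -0.1, 0.6]
width: 0.0872
shift [ 1.9  0.4 -1. ] turn 0.3 | t 41.2 pos [0.4572 0.2617 0.2657] yaw -179.7 w 0.0872 j6 -1.2 F [-0.7 -0.1  0.6]
  grasp now [0.4586 0.2617 0.2148] tilt [ 0.028 -0.001]
time_s: 41.85
tool_pos: [0.4573, 0.2617, 0.266]
orientation: [[-1.0, -0.005, 0.028], [-0.005, 1.0, -0.001], [-0.028, -0.001, -1.0]]
ft_force: [-0.2, 0.2, 0.9]
width: 0.0515
shift [ 2.   0.4 -0.8] turn 0.3 | t 41.9 pos [0.4573 0.2617 0.266 ] yaw -179.7 w 0.0515 j6 -1.2 F [-0.2  0.2  0.9]
  grasp now [0.4587 0.2617 0.215 ] tilt [ 0.028 -0.001]
time_s: 42.65
tool_pos: [0.454, 0.2619, 0.3864]
orientation: [[-1.0, -0.005, 0.029], [-0.005, 1.0, -0.001], [-0.029, -0.001, -1.0]]
ft_force: [0.3, 0.2, -2.4]
width: 0.0508
shift [  28.8 -533.3    5. ] turn 0.3 | t 42.6 pos [0.454  0.2619 0.3864] yaw -179.7 w 0.0508 j6 -1.2 F [ 0.3  0.2 -2.4]
  grasp now [0.4555 0.2618 0.3354] tilt [ 0.029 -0.001]
```

```bash
python3 -m crank '[1,-10,0,0,0, 2,-35,0,0,0, 4,-70,0,0,0, 6,-105,0,0,0, 8,-140,0,0,0, 10,-175,0,0,0, 12,-210,0,0,0, 14,-245,0,0,0, 16,-280,0,0,0, 18,-315,0,0,0]' 35
python3 -m crank '[1,-35,0,0,0, 2,-70,0,0,0, 3,-105,0,0,0, 4,-140,0,0,0, 5,-175,0,0,0, 6,-200,0,0,0, 6,-210,0,0,0, 6,-213,0,0,0, 6,-213,0,0,0, 6,-213,0,0,0]' 35
python3 -c "
from h import *
tg(.4313,-.2716,.2125)"
```

```text
time_s: 43.65
tool_pos: [0.4363, -0.0549, 0.3844]
orientation: [[-1.0, -0.004, 0.026], [-0.004, 1.0, -0.0], [-0.026, -0.0, -1.0]]
ft_force: [0.6, -0.5, -1.5]
width: 0.0516
time_s: 44.65
tool_pos: [0.4313, -0.2669, 0.3841]
orientation: [[-1.0, -0.005, 0.026], [-0.005, 1.0, 0.001], [-0.026, 0.001, -1.0]]
ft_force: [0.5, -0.1, -1.8]
width: 0.051
shift [  4.4  -4.8 120.5] turn 0.3 | t 44.6 pos [ 0.4313 -0.2669  0.3841] yaw -179.7 w 0.051 j6 -2.3 F [ 0.5 -0.1 -1.8]
  grasp now [ 0.4326 -0.2668  0.3331] tilt [0.026 0.001]
```

```bash
python3 -m crank '[4,-5,20,0,0, 4,-5,50,0,0, 4,-5,80,0,0, 4,-5,102,0,0, 4,-5,114,0,0, 4,-5,118,0,0, 4,-5,120,0,0, 4,-5,121,0,0, 4,-5,122,0,0, 4,-5,122,0,0]' 35
python3 -c "
from h import *
tg(.4313,-.2716,.2110)"
```

```text
time_s: 45.65
tool_pos: [0.4307, -0.2721, 0.2628]
orientation: [[-1.0, -0.005, 0.027], [-0.005, 1.0, -0.0], [-0.027, -0.0, -1.0]]
ft_force: [-0.9, 0.3, -2.7]
width: 0.0516
shift [0.8 0.5 0.8] turn 0.3 | t 45.6 pos [ 0.4307 -0.2721  0.2628] yaw -179.7 w 0.0516 j6 -2.31 F [-0.9  0.3 -2.7]
  grasp now [ 0.4321 -0.2721  0.2118] tilt [ 0.027 -0.   ]
```

```bash
python3 -m crank '[1,0,1,0,0, 1,0,2,0,0, 1,0,2,0,0]' 35
python3 -m crank '[0,0,0,0,1, 0,0,0,0,1, 0,0,0,0,1, 0,0,-10,0,1, 0,0,-40,0,1, 0,0,-80,0,1, 0,0,-120,0,1, 0,0,-120,0,1, 0,0,-120,0,1]' 40
python3 -c "
from h import *
tg(.605,.3292,.33)"
```

```text
time_s: 45.95
tool_pos: [0.4302, -0.2725, 0.2619]
orientation: [[-1.0, -0.005, 0.029], [-0.005, 1.0, -0.001], [-0.029, -0.002, -1.0]]
ft_force: [0.4, 0.3, 4.4]
width: 0.0511
time_s: 46.85
tool_pos: [0.4271, -0.2726, 0.3837]
orientation: [[-1.0, -0.005, 0.031], [-0.005, 1.0, -0.004], [-0.031, -0.004, -1.0]]
ft_force: [-0.1, -0.1, 0.3]
width: 0.087
shift [-179.3  601.1    6. ] turn 0.3 | t 46.9 pos [ 0.4271 -0.2726  0.3837] yaw -179.7 w 0.087 j6 -2.31 F [-0.1 -0.1  0.3]
  grasp now [ 0.4287 -0.2728  0.3327] tilt [ 0.031 -0.004]
```

```bash
python3 -m crank '[-88,300,5,0,1, -88,300,5,0,1, -88,300,5,0,1, -88,300,5,0,1, -88,300,5,0,1, -88,300,5,0,1, -175,601,5,0,1, -175,601,5,0,1, -175,601,5,0,1, -175,601,5,0,1]' 40
python3 -c "
from h import *
tg(.6014,.3292,.33)"
```

```text
time_s: 47.85
tool_pos: [0.5642, 0.2103, 0.3793]
orientation: [[-1.0, -0.005, 0.028], [-0.006, 1.0, -0.004], [-0.028, -0.005, -1.0]]
ft_force: [-0.0, -0.1, 0.1]
width: 0.0872
shift [-36.4 118.9  -1.3] turn 0.3 | t 47.9 pos [0.5642 0.2103 0.3793] yaw -179.7 w 0.0872 j6 -1.35 F [-0.  -0.1  0.1]
  grasp now [0.5657 0.2101 0.3283] tilt [ 0.028 -0.004]
```

```bash
python3 -m crank '[-38,119,0,0,1, -38,119,0,0,1, -38,119,0,0,1, -38,119,0,0,1, -39,119,30,0,1, -39,119,55,0,1, -39,119,72,0,1, -39,119,82,0,1, -39,119,86,0,1, -39,119,86,0,1]' 40
python3 -c "
from h import *
tg(.6014,.3292,.2417)"
python3 -m crank '[0,0,0,0,0, 0,0,0,0,0, 0,0,0,0,0, 0,0,0,0,0, 0,0,0,0,0, 0,0,0,0,0, 0,0,0,0,0, 0,0,0,0,0]' 40
python3 -c "
from h import *
tg(.6014,.3292,.2417)"
python3 -m crank '[0,0,-5,0,0, 0,0,-20,0,0, 0,0,-45,0,0, 0,0,-75,0,0, 0,0,-95,0,0, 0,0,-108,0,0, 0,0,-110,0,0, 0,0,-110,0,0]' 40
python3 -c "
from h import *
tg(.5461,-.1688,.35)"
```

```text
time_s: 48.85
tool_pos: [0.6051, 0.3288, 0.2939]
orientation: [[-1.0, -0.005, 0.028], [-0.005, 1.0, -0.005], [-0.028, -0.005, -1.0]]
ft_force: [-0.2, 0.5, 0.4]
width: 0.0871
shift [5.2 0.7 1.1] turn 0.3 | t 48.9 pos [0.6051 0.3288 0.2939] yaw -179.7 w 0.0871 j6 -1.18 F [-0.2  0.5  0.4]
  grasp now [0.6065 0.3285 0.243 ] tilt [ 0.028 -0.005]
time_s: 49.65
tool_pos: [0.6051, 0.3286, 0.294]
orientation: [[-1.0, -0.005, 0.028], [-0.005, 1.0, -0.005], [-0.028, -0.005, -1.0]]
ft_force: [-0.0, 0.4, 0.4]
width: 0.0412
shift [5.2 0.9 1.2] turn 0.3 | t 49.6 pos [0.6051 0.3286 0.294 ] yaw -179.7 w 0.0412 j6 -1.18 F [-0.   0.4  0.4]
  grasp now [0.6066 0.3283 0.243 ] tilt [ 0.028 -0.005]
time_s: 50.45
tool_pos: [0.6019, 0.3291, 0.4036]
orientation: [[-1.0, -0.005, 0.028], [-0.005, 1.0, -0.005], [-0.028, -0.005, -1.0]]
ft_force: [-0.4, 0.2, -4.2]
width: 0.041
shift [  59.9 -497.4    3.6] turn 0.3 | t 50.5 pos [0.6019 0.3291 0.4036] yaw -179.7 w 0.041 j6 -1.18 F [-0.4  0.2 -4.2]
  grasp now [0.6033 0.3289 0.3527] tilt [ 0.028 -0.005]
```

```bash
python3 -m crank '[1,-10,0,0,0, 4,-35,0,0,0, 8,-70,0,0,0, 12,-105,0,0,0, 16,-140,0,0,0, 20,-175,0,0,0, 24,-210,0,0,0, 28,-245,0,0,0, 32,-280,0,0,0, 35,-315,0,0,0]' 40
python3 -m crank '[3,-35,0,0,0, 6,-70,0,0,0, 9,-105,0,0,0, 12,-135,0,0,0, 15,-160,0,0,0, 16,-175,0,0,0, 17,-179,0,0,0, 17,-180,0,0,0, 17,-180,0,0,0, 17,-180,0,0,0]' 40
python3 -c "
from h import *
tg(.5513,-.1688,.2405)"
```

```text
time_s: 51.45
tool_pos: [0.5673, 0.0121, 0.4026]
orientation: [[-1.0, -0.005, 0.025], [-0.005, 1.0, -0.005], [-0.025, -0.005, -1.0]]
ft_force: [1.1, 1.1, -3.4]
width: 0.0413
time_s: 52.45
tool_pos: [0.5514, -0.1669, 0.4031]
orientation: [[-1.0, -0.006, 0.025], [-0.006, 1.0, -0.005], [-0.025, -0.005, -1.0]]
ft_force: [0.2, -0.9, -3.8]
width: 0.0414
shift [  4.1  -1.2 111.6] turn 0.4 | t 52.5 pos [ 0.5514 -0.1669  0.4031] yaw -179.6 w 0.0414 j6 -2.01 F [ 0.2 -0.9 -3.8]
  grasp now [ 0.5526 -0.1671  0.3521] tilt [ 0.025 -0.005]
```

```bash
python3 -m crank '[4,-1,20,0,0, 4,-1,50,0,0, 4,-1,78,0,0, 4,-1,97,0,0, 4,-1,106,0,0, 4,-1,109,0,0, 4,-1,111,0,0, 4,-1,112,0,0, 4,-1,113,0,0, 4,-1,113,0,0]' 40
python3 -c "
from h import *
tg(.5513,-.1688,.239)"
```

```text
time_s: 53.45
tool_pos: [0.5504, -0.1685, 0.2908]
orientation: [[-1.0, -0.006, 0.026], [-0.006, 1.0, -0.005], [-0.026, -0.005, -1.0]]
ft_force: [-0.6, -0.1, -4.3]
width: 0.0407
shift [0.5 0.  0.8] turn 0.4 | t 53.5 pos [ 0.5504 -0.1685  0.2908] yaw -179.6 w 0.0407 j6 -2.02 F [-0.6 -0.1 -4.3]
  grasp now [ 0.5518 -0.1688  0.2398] tilt [ 0.026 -0.005]
```

```bash
python3 -m crank '[0,0,1,0,0, 0,0,2,0,0, 0,0,2,0,0]' 40
python3 -m crank '[0,0,0,0,1, 0,0,0,0,1, 0,0,0,0,1, 0,0,-10,0,1, 0,0,-40,0,1, 0,0,-80,0,1, 0,0,-110,0,1, 0,0,-110,0,1]' 40
python3 -m crank '[0,50,0,0,1, 0,100,0,0,1, 0,150,0,0,1, 0,200,0,0,1, 0,250,0,0,1, 0,300,0,0,1, 50,340,0,0,1, 50,340,0,0,1, 50,340,0,0,1, 50,340,0,0,1]' 40
python3 - <<'E'
from h import *
_,a=snap('scene','pics/sf.png');_,b=snap('side','pics/df.png')
f=lambda i:cv2.resize(i,None,fx=3.4,fy=3.4,interpolation=cv2.INTER_CUBIC)
a0=cv2.imread('pics/scene0.png')
cv2.imwrite('pics/sfc.png',f(a[85:260,75:275]))
# shift of each cap between first and last picture
b0=cv2.imread('pics/side0.png')
for c,i0,i1,caps in(('scene',a0,a,dict(jug=(176,150),bottle=(88,160),can=(139,137))),('side',b0,b,dict(jug=(214,190),bottle=(149,240),can=(156,198)))):
    for n,(u,v) in caps.items():
        t=i0[v-16:v+17,u-14:u+15];w=i1[v-28:v+29,u-26:u+27]
        r=cv2.matchTemplate(w,t,cv2.TM_CCOEFF_NORMED);_,q,_,p=cv2.minMaxLoc(r);print(c,n,p[0]-12,p[1]-12,round(q,3))
E
```

```text
time_s: 53.75
tool_pos: [0.5509, -0.1689, 0.2899]
orientation: [[-1.0, -0.006, 0.028], [-0.006, 1.0, -0.006], [-0.028, -0.006, -1.0]]
ft_force: [-0.9, 0.4, 1.6]
width: 0.0411
time_s: 54.55
tool_pos: [0.5493, -0.1688, 0.407]
orientation: [[-0.999, -0.006, 0.037], [-0.006, 1.0, -0.01], [-0.037, -0.011, -0.999]]
ft_force: [0.3, 0.6, -0.8]
width: 0.0862
time_s: 55.55
tool_pos: [0.4976, 0.1703, 0.4019]
orientation: [[-0.999, -0.006, 0.038], [-0.007, 1.0, -0.011], [-0.038, -0.011, -0.999]]
ft_force: [-0.9, -0.8, -0.0]
width: 0.0869
scene jug -1 0 0.983
scene bottle 0 1 0.85
scene can 0 0 0.979
side jug 0 0 0.981
side bottle 0 1 0.922
side can 0 0 0.968
```

View pics/sfc.png

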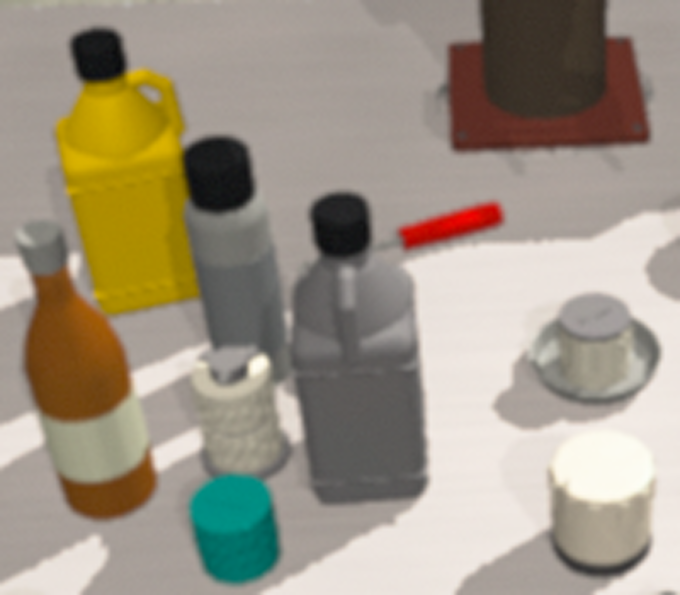

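All objects are back within about 1 px (2–3 mm). The tower foot is unchanged at (245,465), and the tier stands in the dish at (595,340). Handing in.

```bash
python3 -c "
from plant import workorder
print(workorder.close_job())"
```

```text
the job is handed in; nothing more can be done
None
```

I finished the sequence and handed the job in at about 56 s of the 144 s allowed. It gave no verdict, so the results below are my own checks.

- **What was done:** The jug, bottle and spray can went onto the mat. The top tier was turned 60°, came off with only about 1 N of weight on the gripper, and went into the dish. The three tall things then went back to their places.
- **Positions:** Comparing first and last pictures from two cameras, the jug, bottle and can caps are within 1 pixel (about 2–3 mm) of where they started, and all three stand upright. I measured the tier about 3 mm from the dish centre after placing it. The tower foot looks unmoved. The arm was clear of everything and the gripper open.
- **Bystanders:** In the last scene crop the oil filter looks unmoved. I never went near the funnel or the wiper arm, but I didn't measure them.
- **What disagreed:**
  - The tool drifted to a tilt of about 2° during the run; I corrected for it by aiming with the grasp point.
  - When put back, the bottle touched the shelf about 4 mm higher in the grip than expected. I put this down to the fingers still closing during the lift, and the picture shows it standing normally. Its cap match was the weakest of the three (0.85 in the scene view).

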